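# Find the check valve with the steel ball by its weight and offer it up to the pump

## Robot

A 6-joint arm with a two-finger parallel gripper is mounted at the origin on the work surface. World frame = base frame: x ahead of the robot, y to its left, z up, the work surface at z = 0. Lengths are in mm, angles in rad, forces in N, time in s.
With the tool pointing down it reaches from about 350 to 975 mm from the base axis. Payload 7.1 kg.
Tool frame: the origin (TCP) lies at the very end of the fingers, on their centre line; the grasp point (between the pads) lies 19 mm behind it; z points along the fingers, y is the line along which they close (so a half turn about z gives the same grasp; the last joint's range is limited). The gripper opens to 88 mm and grips with 3 to 60 N. Pads are 20 mm wide; open, the fingers measure 115 mm over their backs; the gripper's body (75 mm by 178 mm) begins 61 mm behind the grasp point.
Start: joints at [-1.219, 0.423, 1.63, -0, 1.089, -0.019], TCP at [226.492, -582.5, 222.675] pointing down, gripper open.
Joint ranges: [-3, 3], [-0.9, 2.11], [0.09, 2.58], [-1.31, 4.45], [0.11, 2.69], [-2.54, 2.54]. Speed limits (rad/s): [2.39, 2.39, 3.01, 3.14, 3.14, 3.14].

## Interface

Orientations are given as a rotation vector (axis times angle).
In Python, from workcell import ctrl gives the robot as it stands. The module is installed in compiled form; this text tells all that it offers.
- The arm moves only by the shell command python3 -m inch 'ROWS'. ROWS is JSON, a list of rows, each a list of 7 numbers: the shift along the tool's x, y, z scaled (see below), then the turn, a rotation vector about the tool's x, y, z scaled (see below), then the closure, from -1 (fully open) to 1 (shut). In form: [[tx, ty, tz, wx, wy, wz, hand], ...]. A call has 1 to 10 rows; each row is the pose to reach, as a shift and turn from the pose commanded when the call began, along the tool's axes at that moment; what a row does not reach only later rows make up. The controller multiplies each number of a shift by 0.15 m and each number of a turn by pi/4 rad. A row lasts 1/8 s, in which the tool goes at most 62.5 mm and 10.7 degrees, less where a joint would pass 70% of its speed; a pose out of reach is approached as far as the arm can. A call with a number of a shift or a turn outside -1 to 1 is refused whole. A call with a gripper value outside its range is refused whole. The fingers move at their own pace and stop on an object; the grip force is fixed at half the most. Time passes only in rows, so rows that repeat a pose let the fingers close. It gives the time, the measured TCP pose, the force, the opening and the grip force at its end, in the units of the state.
- ctrl.get_obs(): the state, without advancing time (a new reading comes with each control period).
- ctrl.get_image(name): name is "scene" or "top" or "wrist"; returns the picture (400x640x3 uint8, red, green, blue); there is no depth.
- ctrl.camera_params(name): a dict with "vfov" (degrees; the focal length in pixels is half the picture's height over the tangent of half this angle, whatever the lens; pixels are square), "cx", "cy" (the principal point, pixels), "eye" and "attitude" of the camera in the world; the wrist camera has in their place "tool_from_camera" (4x4, takes a point from camera to tool coordinates, whose origin is the TCP and whose axes are the flange's). Camera axes: x right, y up, looking along -z (the intrinsics and any distortion apply to the point x, -y, -z); pixel columns grow to the right and rows downward; lengths in mm; the calibration is good to about 2 mm. A picture is of the moment at which its call begins: read the wrist's pose just before it. camera_params takes no time and is no camera call.
- ctrl.close_job(): hands the job in; it is judged then, once.
The state is a dict: "t": time; "qpos": joint angles; "qvel": joint speeds; "joint_torque": joint torques, N m; "ee_pos": TCP position; "orientation": TCP orientation; "ft_force": force on the tool from outside, world axes, zero at the start; "moment": the same for the moment, N m; "width": finger opening in mm; "grasp_force": force on a finger pad.
Only numpy, scipy, OpenCV 4.12 (cv2) and the standard library are available. Lean on these libraries where they do the work, as an engineer would, in place of code of your own. Each camera call takes 0.05 s, during which the arm holds its last target. There are 200 camera calls.

## Task

Of these two look-alike check valves one was rebuilt with a steel ball and the other with a light plastic one: lift each in turn to feel which is heavier, and only then stand the lighter one upright in the empty bay of the blue spares tray. Then hold the heavier one upright over the pump's upward outlet, centred and about 3 cm clear of it, so that I can slip in the gasket; finish while still holding it there. Leave the other tools and parts on the bench where they lie.

Things in the scene. Friction and masses are not known exactly. Their poses are not given: they have to be found in the camera images.
- valve_a_mid (a point): one of two look-alike upright steel check valves, 76 mm tall: a round barrel, 56 mm in diameter from 13 to 63 mm above its foot, a 50.5 mm flange at each end. The point is its centre, 38 mm above its foot; grip the barrel there. A loose 40 mm ball inside, steel or plastic, cannot be seen. 0.4 to 0.75 kg in all; the two differ by at least 150 g, and either may be the heavier
- valve_b_mid (a point): one of two look-alike upright steel check valves, 76 mm tall: a round barrel, 56 mm in diameter from 13 to 63 mm above its foot, a 50.5 mm flange at each end. The point is its centre, 38 mm above its foot; grip the barrel there. A loose 40 mm ball inside, steel or plastic, cannot be seen. 0.4 to 0.75 kg in all; the two differ by at least 150 g, and either may be the heavier
- bay (a point): blue plastic spares tray, fixed: centre of the inner floor of its empty bay, 4 mm above the bench. The bay is 150 x 150 mm inside, walls 4 mm thick, their top 42 mm above the bench. Its x axis points to the tray's second bay (100 x 150 mm), full of brass fittings lower than the walls
- outlet (a point): transfer pump, fixed: centre of the top face of its upright outlet flange (50.5 mm wide, 165 mm above the bench). Behind it (+x of the pump) a blue motor reaches 297 mm, 124 mm wide and 147 mm tall, with a grey box on its -y side; the casing under it is 132 mm wide, 151 mm tall; the inlet reaches 69 mm to -x at 85 mm height
- wrench: steel adjustable wrench lying flat, 245 x 55 x 14 mm, long along its x. Bystander: leave it where it lies. Origin at the centre of its underside about mid-length
- pliers: pliers with orange handles lying flat, 175 x 85 x 19 mm, long along its x. Bystander: leave it where it lies. Origin at the centre of its underside
- clamp: shut stainless pipe clamp lying flat, a ring 70 mm across and 14 mm tall. Bystander: leave it where it lies. Origin at the centre of its underside
- impeller: grey plastic pump impeller, a disc 100 mm across with a hub 28 mm tall. Bystander: leave it where it lies. Origin at the centre of its underside
- nipple: brass pipe nipple standing on end, 33 mm across and 48 mm tall. Bystander: leave it where it lies. Origin at the centre of its underside
- tin: flat round tin with a plain steel lid, 82 mm across and 17 mm tall. Bystander: leave it where it lies. Origin at the centre of its underside
- hexkey: dark L-shaped hex key lying flat, 110 x 40 x 8 mm, long along its x. Bystander: leave it where it lies. Origin at the centre of its underside
Things that resemble listed ones, but are neither listed nor needed, are in the scene too. Leave any brown or turquoise look-alike of the part that bears valve_b_mid alone.

How it is judged (in metres and radians):
On the way, in this order (a step that is already met when the one before it is completed fails the run):
1. the heavier valve has been lifted clear of the bench to feel its weight, the lighter one not yet in the tray (((distance between ball_steel and valve_a_mid below 0.02 m and height (world z) of valve_a_mid above 0.053 m and contact force between the fingers and valve_a above 1 N and horizontal distance between valve_b_mid and bay above 0.12 m) or (distance between ball_steel and valve_b_mid below 0.02 m and height (world z) of valve_b_mid above 0.053 m and contact force between the fingers and valve_b above 1 N and horizontal distance between valve_a_mid and bay above 0.12 m))), for 0.2 s.
2. the lighter valve stands upright and released in the empty bay of the spares tray (((distance between ball_steel and valve_a_mid below 0.02 m and x of valve_b_mid in the frame of bay between -0.052 and 0.052 m and y of valve_b_mid in the frame of bay between -0.052 and 0.052 m and z of valve_b_mid in the frame of bay below 0.046 m and angle between valve_b_mid's own z axis and vertical below 0.15 rad and linear speed of valve_b below 0.03 m/s and contact force between the fingers and valve_b below 0.3 N) or (distance between ball_steel and valve_b_mid below 0.02 m and x of valve_a_mid in the frame of bay between -0.052 and 0.052 m and y of valve_a_mid in the frame of bay between -0.052 and 0.052 m and z of valve_a_mid in the frame of bay below 0.046 m and angle between valve_a_mid's own z axis and vertical below 0.15 rad and linear speed of valve_a below 0.03 m/s and contact force between the fingers and valve_a below 0.3 N))), for 0.2 s.
At the end, for the whole second after the job is handed in: The gripper holds the heavier valve still, upright (10 degrees), centred over the pump outlet within 20 mm, its foot 8 to 60 mm above the flange, not touching the pump; the lighter valve stands upright, released and at rest in the tray's empty bay (((distance between ball_steel and valve_a_mid below 0.02 m and horizontal distance between valve_a_mid and outlet below 0.02 m and z of valve_a_mid in the frame of outlet between 0.046 and 0.098 m and angle between valve_a_mid's own z axis and vertical below 0.17 rad and linear speed of each of valve_a, valve_b below 0.03 m/s and contact force between the fingers and valve_a above 2 N and contact force between pump and valve_a below 0.3 N and x of valve_b_mid in the frame of bay between -0.052 and 0.052 m and y of valve_b_mid in the frame of bay between -0.052 and 0.052 m and z of valve_b_mid in the frame of bay below 0.046 m and angle between valve_b_mid's own z axis and vertical below 0.15 rad and contact force between the fingers and valve_b below 0.3 N) or (distance between ball_steel and valve_b_mid below 0.02 m and horizontal distance between valve_b_mid and outlet below 0.02 m and z of valve_b_mid in the frame of outlet between 0.046 and 0.098 m and angle between valve_b_mid's own z axis and vertical below 0.17 rad and linear speed of each of valve_b, valve_a below 0.03 m/s and contact force between the fingers and valve_b above 2 N and contact force between pump and valve_b below 0.3 N and x of valve_a_mid in the frame of bay between -0.052 and 0.052 m and y of valve_a_mid in the frame of bay between -0.052 and 0.052 m and z of valve_a_mid in the frame of bay below 0.046 m and angle between valve_a_mid's own z axis and vertical below 0.15 rad and contact force between the fingers and valve_a below 0.3 N))); the arm keeps its last pose, push and grip.
It fails at once if another tool or part on the bench is disturbed (moved more than 30 mm) (distance of any of wrench, pliers, clamp, impeller, nipple, tin, hexkey from where it was at the start of the episode above 0.03 m).
It also fails if it takes over 72 s, if anything falls off the work surface, if the arm or the gripper's body presses on something with over 40 N, if the wrist force passes 120 N, or if a joint passes its speed limit or range.

## Working session

There is one attempt and no reset: what is moved stays moved. The work goes in short steps, Python scripts to look and compute and a shell command to move; the robot and the scene stay as the last step left them, time stands still between calls to the robot, and variables do not carry over. Pictures are saved under pics/ and viewed, at most 10 in all, crops included, and the job is handed in when it is done.

```bash
mkdir -p pics; python3 - <<'E'
from workcell import ctrl
import cv2
print(ctrl.get_obs())
for n in("top","scene"):
    im=ctrl.get_image(n); cv2.imwrite(f"pics/{n}0.png",im[...,::-1]); print(n,ctrl.camera_params(n))
print(ctrl.camera_params("wrist"))
E
```

```text
{'t': 0.0, 'qpos': array([-1.21901114e+00,  4.23851425e-01,  1.63069899e+00, -2.50538118e-05,
        1.08858017e+00, -1.89900340e-02]), 'qvel': array([-0.00047226, -0.00026991, -0.00047259, -0.00133703,  0.0021018 ,
        0.00014883]), 'joint_torque': array([ 1.17701718e-03, -5.44619465e+01, -2.73670989e+01,  6.45012874e-02,
        2.27942172e-02, -1.11659938e-04]), 'ee_pos': array([ 226.29168359, -581.99433874,  221.89155152]), 'orientation': array([-3.08627059e+00, -5.78821036e-01,  4.34290742e-04]), 'ft_force': array([0.2105613 , 0.28973826, 0.14998381]), 'moment': array([ 0.00853492,  0.01274661, -0.0288177 ]), 'grasp_force': 0.0, 'width': 87.86018690016135}
top {'vfov': 49.72427301622538, 'cx': 322.74760393942404, 'cy': 198.9126749768781, 'eye': array([ 375.35154365,   -7.76981792, 1340.06263668]), 'attitude': array([ 0.12034515, -0.10573547, -1.5793499 ])}
scene {'vfov': 45.64981460833592, 'cx': 319.3849100354676, 'cy': 200.0953466150399, 'eye': array([1315.35380156,  391.7639177 , 1237.15987255]), 'attitude': array([0.42870728, 0.67385735, 1.9554869 ])}
{'vfov': 60.554137438787784, 'cx': 320.7431642421524, 'cy': 195.04902311864848, 'tool_from_camera': array([[-1.17996191e-04,  9.67840534e-01,  2.51564480e-01,
         6.96861113e+01],
       [ 9.99998968e-01,  4.74317262e-04, -1.35578522e-03,
         9.00287954e-02],
       [-1.43150526e-03,  2.51564060e-01, -9.67839591e-01,
        -1.61983760e+02],
       [ 0.00000000e+00,  0.00000000e+00,  0.00000000e+00,
         1.00000000e+00]])}
```

View pics/top0.png

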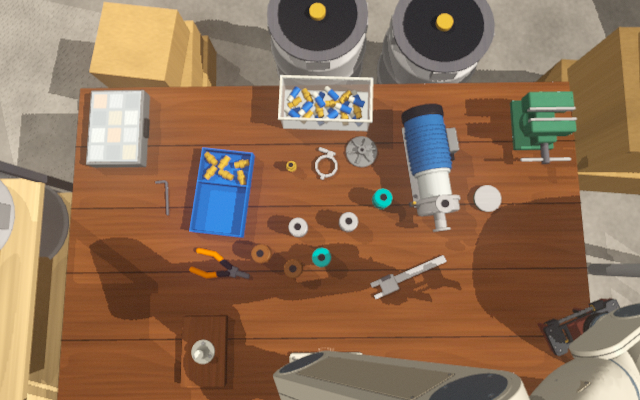

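View pics/scene0.png

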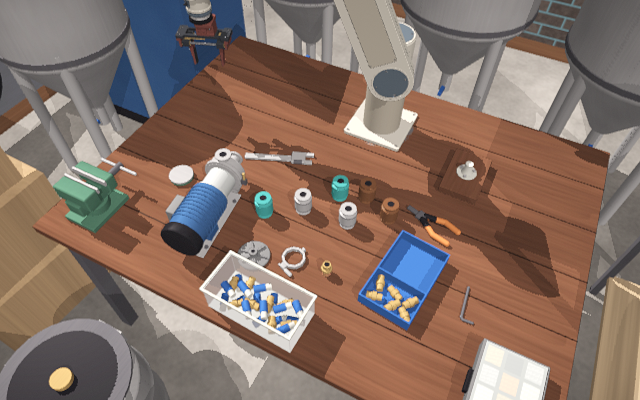

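The top view shows the grey valves at about (298,227) and (348,221), with turquoise and brown decoys around them. The tray's empty bay is at about (217,207) and the pump outlet at about (446,203). In the scene view the valves are at about (348,214) and (303,200).

```bash
cat > h.py <<'E'
import numpy as np, cv2
from scipy.spatial.transform import Rotation as R
from workcell import ctrl
def cam(n,obs=None):
    p=ctrl.camera_params(n); f=200/np.tan(np.radians(p["vfov"]/2))
    if n=="wrist":
        T=p["tool_from_camera"]; Rt=R.from_rotvec(obs["orientation"]).as_matrix()
        return f,p["cx"],p["cy"],Rt@T[:3,3]+obs["ee_pos"],Rt@T[:3,:3]
    return f,p["cx"],p["cy"],np.array(p["eye"]),R.from_rotvec(p["attitude"]).as_matrix()
def ray(c,u,v):
    f,cx,cy,e,M=c; d=M@np.array([(u-cx)/f,-(v-cy)/f,-1]); return e,d/np.linalg.norm(d)
def onz(c,u,v,z):
    e,d=ray(c,u,v); return e+d*(z-e[2])/d[2]
def proj(c,P):
    f,cx,cy,e,M=c; q=M.T@(np.array(P)-e); return np.array([cx-f*q[0]/q[2],cy+f*q[1]/q[2]])
def rel(target,rotvec_or_yaw=None):
    "target mm -> scaled shift in current tool axes"
    o=ctrl.get_obs(); Rt=R.from_rotvec(o["orientation"])
    return Rt.inv().apply(np.array(target)-o["ee_pos"])/150
E
python3 - <<'E'
from h import *
t=cv2.imread("pics/top0.png"); s=cv2.imread("pics/scene0.png")
ct,cs=cam("top"),cam("scene")
hsv=cv2.cvtColor(t,cv2.COLOR_BGR2HSV)
# bright grey blobs
m=cv2.inRange(hsv,(0,0,90),(180,60,255))
n,l,st,c=cv2.connectedComponentsWithStats(m)
for i in range(1,n):
    if 60<st[i,4]<3000 and 60<c[i][1]<330: 
        print("grey",c[i].round(1),st[i],onz(ct,*c[i],76).round(0), proj(cs,onz(ct,*c[i],76)).round())
m=cv2.inRange(hsv,(100,120,60),(125,255,255)); m[:,:180]=0;m[:140]=0;m[250:]=0;m[:,265:]=0
cs_,_=cv2.findContours(cv2.morphologyEx(m,cv2.MORPH_CLOSE,np.ones((25,25))),0,2)
k=max(cs_,key=cv2.contourArea); b=cv2.boxPoints(cv2.minAreaRect(k)); print("tray",b)
W=np.array([onz(ct,*p,42) for p in b]);print(W.round(), [np.linalg.norm(W[i]-W[i-1]).round() for i in range(4)])
print(onz(ct,446,203,165))
a=cv2.resize(t[130:260,180:310],(390,390),interpolation=3); b2=cv2.resize(t[130:260,330:460],(390,390),interpolation=3)
cv2.imwrite("pics/c1.png",np.hstack([a,b2]))
E
```

```text
grey [550.6 108.7] [527 106  49   6 208] [ 826. -692.   76.] [ 76. 197.]
grey [552.3 118.9] [528 117  49   5 154] [ 794. -694.   76.] [ 83. 190.]
grey [432.2 192.1] [ 402  127   58  105 2129] [ 575. -321.   76.] [221. 184.]
grey [451.9 139.4] [445 126  14  27 239] [ 735. -388.   76.] [173. 212.]
grey [361.  151.3] [346 136  31  31 754] [ 702. -113.   76.] [256. 239.]
grey [545.8 156.1] [520 142  51  21 251] [ 679. -664.   76.] [115. 169.]
grey [325.7 162.3] [315 147  23  33 282] [669.  -7.  76.] [293. 244.]
grey [  6.9 175.5] [  0 172  21   6  66] [641. 951.  76.] [651. 391.]
grey [  5.6 214.3] [  0 180  15  70 729] [524. 944.  76.] [651. 347.]
grey [165.3 194.9] [155 181  14  34 101] [576. 471.  76.] [463. 287.]
grey [ 53.3 222. ] [  40  185   32   74 1519] [499. 800.  76.] [593. 314.]
grey [487.1 198.1] [474 185  28  27 582] [ 555. -482.   76.] [184. 163.]
grey [347.9 221.5] [339 212  19  20 273] [490. -70.  76.] [303. 194.]
grey [297.8 227. ] [288 218  20  19 275] [476.  77.  76.] [348. 208.]
grey [403.8 276.4] [370 255  77  44 794] [ 330. -228.   76.] [285. 145.]
grey [236.4 272.6] [230 267  18  10  74] [346. 255.  76.] [417. 200.]
grey [575.6 314.3] [559 307  34  16  94] [ 219. -710.   76.] [189.  86.]
tray [[188.6253  230.69795]
 [200.43454 145.67146]
 [254.55716 153.18849]
 [242.74792 238.21498]]
[[471. 409.  42.]
 [735. 381.  42.]
 [709. 213.  42.]
 [447. 245.  42.]] [np.float64(166.0), np.float64(265.0), np.float64(171.0), np.float64(264.0)]
[ 530.01663605 -335.25325543  165.        ]
```

View pics/c1.png

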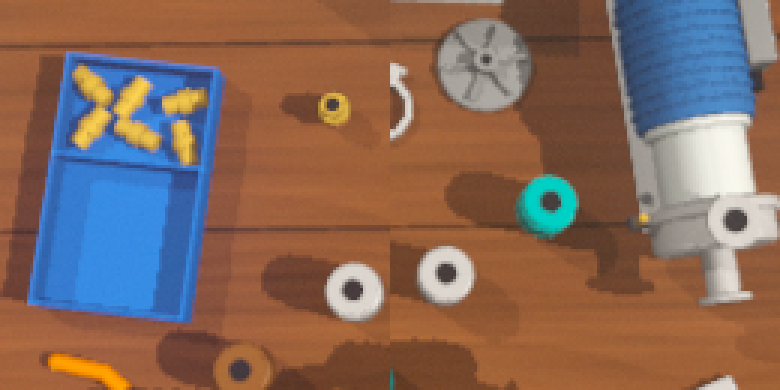

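Both valves check out across the two views: A is about (490,-70) and B about (476,77). The outlet is at about (530,-332) and the bay centre at about (538,319). I'm moving between the valves for a wrist look.

```bash
for i in 1; do python3 -m inch '[[0.99,-1,0,0,0,0,-1],[0.99,-1,0,0,0,0,-1],[0.99,-1,0,0,0,0,-1],[0.99,-1,0,0,0,0,-1],[0.99,-1,0,0,0,0,-1]]'; done
python3 -m inch '[[0.99,-1,0,0,0,0,-1],[0.99,-1,0,0,0,0,-1],[0.99,-1,0,0,0,0,-1],[0.99,-1,0,0,0,0,-1],[0.99,-1,0,0,0,0,-1]]'
python3 -m inch '[[0.99,-1,0,0,0,0,-1],[0.99,-1,0,0,0,0,-1],[0.99,-1,0,0,0,0,-1],[0.99,-1,0,0,0,0,-1],[0.99,-1,0,0,0,0,-1],[0.99,-1,0,0,0,0,-1],[0.99,-1,0,0,0,0,-1],[0.99,-1,0,0,0,0,-1]]'
python3 - <<'E'
from h import *
o=ctrl.get_obs(); im=ctrl.get_image("wrist")[...,::-1].copy(); cv2.imwrite("pics/w1.png",im); c=cam("wrist",o)
print(o["t"],o["ee_pos"],o["orientation"],o["qpos"])
hsv=cv2.cvtColor(im,cv2.COLOR_BGR2HSV)
m=cv2.inRange(hsv,(0,0,100),(180,50,255)); n,l,st,ce=cv2.connectedComponentsWithStats(m)
for i in range(1,n):
    if st[i,4]>300: print(st[i],ce[i].round())
for P in([490,-70,76],[476,77,76]): print(proj(c,P))
E
```

```text
t: 0.72
ee_pos: [310.9, -387.4, 222.6]
orientation: [-3.087, -0.583, 0.0]
ft_force: [-0.6, 0.4, 0.0]
width: 87.9
grasp_force: 0.0
t: 1.35
ee_pos: [395.2, -195.1, 222.7]
orientation: [3.087, 0.583, 0.0]
ft_force: [-0.2, 0.7, 0.2]
width: 88.0
grasp_force: 0.0
t: 2.35
ee_pos: [478.5, -2.6, 222.7]
orientation: [3.088, 0.577, 0.0]
ft_force: [-0.1, -0.2, 0.1]
width: 87.9
grasp_force: 0.0
2.35 [478.47177559  -2.64978903 222.73698136] [3.08810119e+00 5.76710423e-01 5.43227806e-05] [-3.03513022e-02  2.06912663e-01  1.94538648e+00 -1.10367972e-04
  9.89237973e-01  1.17125429e+00]
[363   0  67  28 899] [391.  15.]
[ 469    0   97   40 2728] [515.  16.]
[ 563   35   77  221 8864] [611. 169.]
[ 208  116   67   61 2914] [241. 146.]
[ 359  155   64   64 2832] [390. 186.]
[  27  173   61   44 1051] [ 54. 194.]
[  117   294   415    71 13606] [341. 316.]
[391.90233665 198.12537484]
[236.9548092  155.46551635]
```

View pics/w1.png

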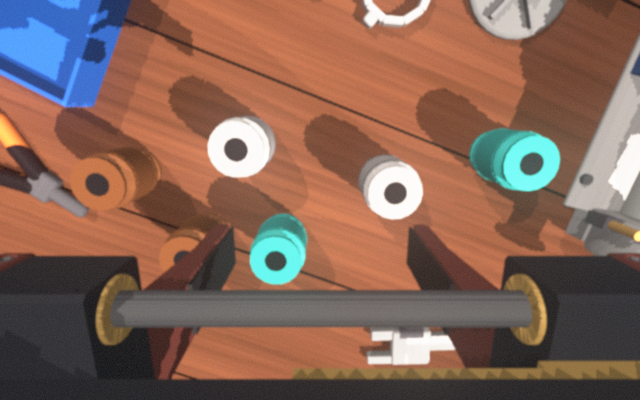

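The wrist view shows the valve bores at about (235,149) for B and (395,193) for A, with the decoys clear of both.

```bash
python3 - <<'E'
from h import *
o=ctrl.get_obs(); c=cam("wrist",o); im=cv2.imread("pics/w1.png",0)
for n,u,v in(("B",235,149),("A",395,193)):
    w=(im[v-18:v+18,u-18:u+18]<90).astype(np.uint8); M=cv2.moments(w,True); p=(u-18+M["m10"]/M["m00"],v-18+M["m01"]/M["m00"])
    P=onz(c,*p,76); print(n,np.round(p,1),P.round(1)); 
    for z in(200,22): print(z,rel([P[0],P[1],z]).round(3))
E
```

```text
B [235.4 149.3] [480.8  80.2  76. ]
200 [ 0.213 -0.508  0.151]
22 [ 0.213 -0.508  1.338]
A [394.8 192.8] [495.7 -70.2  76. ]
200 [-0.056  0.463  0.151]
22 [-0.056  0.463  1.338]
```

```bash
python3 -m inch '[[-0.06,0.463,0,0,0,0,-1],[-0.06,0.463,0.1,0,0,0,-1],[-0.06,0.463,0.4,0,0,0,-1],[-0.06,0.463,0.8,0,0,0,-1],[-0.06,0.463,0.8,0,0,0,-1]]'
python3 -m inch '[[0,0,0.25,0,0,0,-1],[0,0,0.535,0,0,0,-1],[0,0,0.535,0,0,0,-1],[0,0,0.535,0,0,0,-1],[0,0,0.535,0,0,0,1],[0,0,0.535,0,0,0,1],[0,0,0.535,0,0,0,1],[0,0,0.535,0,0,0,1],[0,0,0.535,0,0,0,1],[0,0,0.535,0,0,0,1]]'
```

```text
t: 3.02
ee_pos: [491.2, -68.7, 98.7]
orientation: [-3.084, -0.578, 0.016]
ft_force: [-0.3, -0.4, -0.3]
width: 87.9
grasp_force: 0.0
t: 4.28
ee_pos: [495.7, -69.8, 22.9]
orientation: [3.087, 0.579, 0.001]
ft_force: [-1.3, -0.9, 6.7]
width: 56.0
grasp_force: 30.0
```

```bash
python3 -m inch '[[0,0,-0.15,0,0,0,1],[0,0,-0.3,0,0,0,1],[0,0,-0.4,0,0,0,1],[0,0,-0.4,0,0,0,1],[0,0,-0.4,0,0,0,1],[0,0,-0.4,0,0,0,1],[0,0,-0.4,0,0,0,1],[0,0,-0.4,0,0,0,1]]'
python3 -m inch '[[0,0,0,0,0,0,1],[0,0,0,0,0,0,1],[0,0,0,0,0,0,1],[0,0,0,0,0,0,1]]'
```

```text
t: 5.28
ee_pos: [495.3, -69.6, 82.1]
orientation: [-3.088, -0.579, 0.001]
ft_force: [0.0, -0.4, -5.0]
width: 56.2
grasp_force: 30.0
t: 5.78
ee_pos: [495.5, -69.6, 82.5]
orientation: [3.088, 0.579, 0.0]
ft_force: [-0.0, -0.9, -5.3]
width: 56.2
grasp_force: 30.0
```

A weighs about 5.2 N. I'll set it back down and feel B.

```bash
python3 -m inch '[[0,0,0.15,0,0,0,1],[0,0,0.3,0,0,0,1],[0,0,0.37,0,0,0,1],[0,0,0.395,0,0,0,1],[0,0,0.395,0,0,0,1],[0,0,0.395,0,0,0,1],[0,0,0.395,0,0,0,-1],[0,0,0.395,0,0,0,-1],[0,0,0.395,0,0,0,-1],[0,0,0.395,0,0,0,-1]]'
python3 -m inch '[[0,0,-0.3,0,0,0,-1],[0,0,-0.6,0,0,0,-1],[0,0,-0.9,0,0,0,-1],[0,0,-0.9,0,0,0,-1]]'
python3 - <<'E'
from h import *
print(rel([480,79.5,22]))
E
```

```text
t: 7.02
ee_pos: [495.6, -69.7, 23.3]
orientation: [3.088, 0.579, 0.001]
ft_force: [0.3, 0.2, -0.1]
width: 87.6
grasp_force: 0.0
t: 7.52
ee_pos: [497.8, -70.0, 161.4]
orientation: [3.085, 0.579, 0.01]
ft_force: [-0.2, 0.2, 0.4]
width: 88.1
grasp_force: 0.0
[ 0.24523767 -0.9751504   0.92763206]
```

```bash
python3 -m inch '[[0.26,-0.967,0,0,0,0,-1],[0.26,-0.967,0,0,0,0,-1],[0.26,-0.967,0,0,0,0,-1],[0.26,-0.967,0.1,0,0,0,-1],[0.26,-0.967,0.4,0,0,0,-1],[0.26,-0.967,0.7,0,0,0,-1],[0.26,-0.967,0.905,0,0,0,-1],[0.26,-0.967,0.905,0,0,0,-1],[0.26,-0.967,0.905,0,0,0,-1]]'
python3 -m inch '[[0,0,0,0,0,0,1],[0,0,0,0,0,0,1],[0,0,0,0,0,0,1],[0,0,0,0,0,0,1],[0,0,0,0,0,0,1],[0,0,0,0,0,0,1],[0,0,0,0,0,0,1]]'
python3 -m inch '[[0,0,-0.15,0,0,0,1],[0,0,-0.3,0,0,0,1],[0,0,-0.4,0,0,0,1],[0,0,-0.4,0,0,0,1],[0,0,-0.4,0,0,0,1],[0,0,-0.4,0,0,0,1],[0,0,-0.4,0,0,0,1],[0,0,-0.4,0,0,0,1]]'
python3 -m inch '[[0,0,0,0,0,0,1],[0,0,0,0,0,0,1],[0,0,0,0,0,0,1],[0,0,0,0,0,0,1]]'
```

```text
t: 8.65
ee_pos: [479.3, 79.0, 22.5]
orientation: [3.088, 0.578, -0.001]
ft_force: [-0.2, -0.7, 1.0]
width: 87.6
grasp_force: 0.0
t: 9.52
ee_pos: [479.5, 79.9, 22.9]
orientation: [-3.088, -0.579, -0.001]
ft_force: [-1.4, 0.7, 6.4]
width: 56.4
grasp_force: 30.0
t: 10.52
ee_pos: [479.1, 79.6, 82.1]
orientation: [-3.088, -0.579, 0.001]
ft_force: [-0.8, 0.6, -6.9]
width: 56.0
grasp_force: 30.0
t: 11.02
ee_pos: [479.2, 79.7, 82.5]
orientation: [3.088, 0.579, 0.0]
ft_force: [-0.1, -0.2, -7.5]
width: 56.0
grasp_force: 30.0
```

B is heavier, at about 7.2 N against 5.2 N. I'll set B back down and fetch A.

```bash
python3 -m inch '[[0,0,0.15,0,0,0,1],[0,0,0.3,0,0,0,1],[0,0,0.37,0,0,0,1],[0,0,0.395,0,0,0,1],[0,0,0.395,0,0,0,1],[0,0,0.395,0,0,0,1],[0,0,0.395,0,0,0,-1],[0,0,0.395,0,0,0,-1],[0,0,0.395,0,0,0,-1],[0,0,0.395,0,0,0,-1]]'
python3 -m inch '[[0,0,-0.3,0,0,0,-1],[0,0,-0.6,0,0,0,-1],[0,0,-0.9,0,0,0,-1],[0,0,-0.9,0,0,0,-1],[0,0,-0.9,0,0,0,-1]]'
python3 -m inch '[[-0.26,0.967,0,0,0,0,-1],[-0.26,0.967,0,0,0,0,-1],[-0.26,0.967,0,0,0,0,-1],[-0.26,0.967,0.1,0,0,0,-1],[-0.26,0.967,0.4,0,0,0,-1],[-0.26,0.967,0.7,0,0,0,-1],[-0.26,0.967,0.9,0,0,0,-1],[-0.26,0.967,0.9,0,0,0,-1],[-0.26,0.967,0.9,0,0,0,-1]]'
python3 -m inch '[[0,0,0,0,0,0,1],[0,0,0,0,0,0,1],[0,0,0,0,0,0,1],[0,0,0,0,0,0,1],[0,0,0,0,0,0,1],[0,0,0,0,0,0,1],[0,0,0,0,0,0,1]]'
python3 -m inch '[[0,0,-0.2,0,0,0,1],[0,0,-0.5,0,0,0,1],[0,0,-0.8,0,0,0,1],[0,0,-1,0,0,0,1],[0,0,-1,0,0,0,1],[0,0,-1,0,0,0,1],[0,0,-1,0,0,0,1],[0,0,-1,0,0,0,1]]'
python3 - <<'E'
from h import *
for z in (170,27): print(rel([538,318,z]))
E
```

```text
t: 12.28
ee_pos: [479.4, 79.7, 23.4]
orientation: [-3.088, -0.579, -0.001]
ft_force: [-1.0, 0.3, 0.1]
width: 87.6
grasp_force: 0.0
t: 12.9
ee_pos: [478.8, 79.6, 157.8]
orientation: [-3.088, -0.579, 0.001]
ft_force: [0.4, 0.5, -0.9]
width: 88.1
grasp_force: 0.0
t: 14.02
ee_pos: [495.2, -68.9, 23.1]
orientation: [-3.087, -0.58, 0.001]
ft_force: [-0.0, 0.6, 0.5]
width: 87.9
grasp_force: 0.0
t: 14.9
ee_pos: [495.8, -69.8, 23.7]
orientation: [3.087, 0.579, 0.001]
ft_force: [-0.7, 0.2, 6.6]
width: 56.0
grasp_force: 30.0
t: 15.9
ee_pos: [494.7, -69.5, 171.9]
orientation: [-3.087, -0.579, 0.004]
ft_force: [0.2, 0.1, -4.9]
width: 56.2
grasp_force: 30.0
[ 1.20524553 -2.3032249   0.01292718]
[ 1.20725458 -2.30203153  0.96625765]
```

```bash
python3 -m inch '[[0.2,-0.38,0,0,0,0,1],[0.4,-0.767,0,0,0,0,1],[0.4,-0.767,0,0,0,0,1],[0.4,-0.767,0,0,0,0,1]]'
python3 -m inch '[[0.2,-0.38,0,0,0,0,1],[0.4,-0.767,0,0,0,0,1],[0.4,-0.767,0,0,0,0,1],[0.4,-0.767,0,0,0,0,1]]'
python3 -m inch '[[0.2,-0.38,0,0,0,0,1],[0.4,-0.767,0,0,0,0,1],[0.4,-0.767,0,0,0,0,1],[0.4,-0.767,0,0,0,0,1],[0.4,-0.767,0,0,0,0,1],[0.4,-0.767,0,0,0,0,1],[0.4,-0.767,0,0,0,0,1]]'
python3 - <<'E'
from h import *
o=ctrl.get_obs(); im=ctrl.get_image("wrist")[...,::-1].copy(); c=cam("wrist",o)
print(o["ee_pos"],o["qpos"],rel([538,318,26]))
b=np.array([538,318,42]);x=np.array([.994,-.105,0]);y=np.array([.105,.994,0])
q=np.int32([proj(c,b+x*i*75+y*j*75) for i,j in((1,1),(1,-1),(-1,-1),(-1,1))])
cv2.polylines(im,[q],True,(0,0,255),1); cv2.imwrite("pics/w2.png",im)
E
```

```text
t: 16.4
ee_pos: [509.3, 59.7, 172.6]
orientation: [3.087, 0.582, -0.002]
ft_force: [0.2, -0.6, -3.8]
width: 55.9
grasp_force: 30.0
t: 16.9
ee_pos: [523.6, 187.2, 172.7]
orientation: [3.087, 0.579, -0.002]
ft_force: [-0.3, 0.8, -4.6]
width: 56.6
grasp_force: 30.0
t: 17.77
ee_pos: [538.3, 316.4, 173.3]
orientation: [3.088, 0.577, -0.0]
ft_force: [0.3, -0.1, -5.1]
width: 56.3
grasp_force: 30.0
[538.25802204 316.41342052 173.30492881] [ 5.12393850e-01  4.79502395e-01  1.66712859e+00 -4.46179463e-05
  9.95039529e-01  1.71349750e+00] [ 0.00177715 -0.00885009  0.98204224]
```

View pics/w2.png

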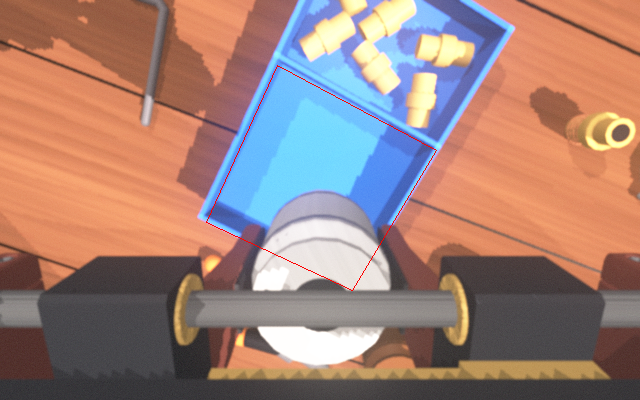

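The projected bay outline (red) matches the tray to within about 3 mm, and the valve hangs straight. I'm lowering it.

```bash
python3 -m inch '[[0,-0.015,0.25,0,0,0,1],[0,-0.015,0.5,0,0,0,1],[0,-0.015,0.7,0,0,0,1],[0,-0.015,0.85,0,0,0,1],[0,-0.015,0.93,0,0,0,1],[0,-0.015,0.965,0,0,0,1],[0,-0.015,0.97,0,0,0,1],[0,-0.015,0.97,0,0,0,1],[0,-0.015,0.97,0,0,0,1]]'
```

```text
t: 18.95
ee_pos: [537.7, 319.6, 28.4]
orientation: [-3.087, -0.579, -0.002]
ft_force: [-1.1, 0.1, -5.0]
width: 56.2
grasp_force: 30.0
```

```bash
python3 -m inch '[[0,0,0.01,0,0,0,1],[0,0,0.01,0,0,0,1],[0,0,0.01,0,0,0,1]]'
python3 -m inch '[[0,0,0,0,0,0,-0.3],[0,0,0,0,0,0,-0.6],[0,0,0,0,0,0,-0.6],[0,0,0,0,0,0,-0.6],[0,0,0,0,0,0,-0.6]]'
python3 -m inch '[[0,0,-0.2,0,0,0,-0.6],[0,0,-0.5,0,0,0,-0.6],[0,0,-0.8,0,0,0,-1],[0,0,-1,0,0,0,-1],[0,0,-1,0,0,0,-1],[0,0,-1,0,0,0,-1]]'
python3 - <<'E'
from h import *
im=ctrl.get_image("scene")[...,::-1]; cv2.imwrite("pics/s2.png",cv2.resize(im[130:350,230:500],None,fx=2,fy=2))
print(rel([479.5,79.7,170]))
E
```

```text
t: 19.32
ee_pos: [537.8, 319.7, 27.7]
orientation: [-3.087, -0.579, -0.002]
ft_force: [-2.8, -1.1, 6.0]
width: 56.4
grasp_force: 30.0
t: 19.95
ee_pos: [537.3, 319.3, 26.1]
orientation: [3.088, 0.579, -0.0]
ft_force: [0.4, 0.1, -0.3]
width: 70.0
grasp_force: 0.0
t: 20.7
ee_pos: [536.7, 319.0, 175.1]
orientation: [3.087, 0.579, -0.002]
ft_force: [-0.8, 0.7, 0.1]
width: 87.7
grasp_force: 0.0
[-0.93143495  1.34863946  0.03339268]
```

View pics/s2.png

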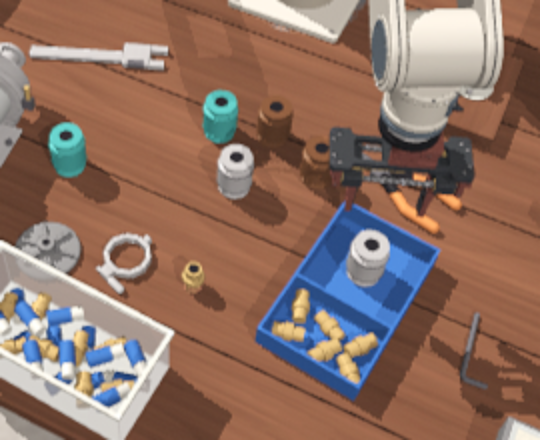

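Valve A stands upright and released in the empty bay, at about (368,255) in the crop. Valve B next.

```bash
python3 -m inch '[[-0.465,0.674,0,0,0,0,-1],[-0.465,0.674,0,0,0,0,-1],[-0.465,0.674,0,0,0,0,-1],[-0.465,0.674,0,0,0,0,-1]]'
python3 -m inch '[[-0.465,0.674,0,0,0,0,-1],[-0.465,0.674,0,0,0,0,-1],[-0.465,0.674,0,0,0,0,-1],[-0.465,0.674,0.4,0,0,0,-1],[-0.465,0.674,0.4,0,0,0,-1],[-0.465,0.674,0.4,0,0,0,-1]]'
python3 - <<'E'
from h import *
print(rel([479.5,79.7,23.5]))
E
```

```text
t: 21.25
ee_pos: [508.9, 199.8, 175.4]
orientation: [-3.088, -0.578, 0.002]
ft_force: [0.6, 0.5, -0.1]
width: 87.7
grasp_force: 0.0
t: 22.0
ee_pos: [481.4, 81.5, 116.9]
orientation: [-3.087, -0.581, -0.0]
ft_force: [-0.2, 0.2, -0.8]
width: 87.6
grasp_force: 0.0
[-0.01665392  0.00674511  0.62274939]
```

```bash
python3 -m inch '[[-0.01,0.005,0.3,0,0,0,-1],[-0.01,0.005,0.62,0,0,0,-1],[-0.01,0.005,0.62,0,0,0,-1],[-0.01,0.005,0.62,0,0,0,-1]]'
python3 -m inch '[[0,0,0,0,0,0,1],[0,0,0,0,0,0,1],[0,0,0,0,0,0,1],[0,0,0,0,0,0,1],[0,0,0,0,0,0,1],[0,0,0,0,0,0,1],[0,0,0,0,0,0,1]]'
python3 -m inch '[[0,0,-0.2,0,0,0,1],[0,0,-0.5,0,0,0,1],[0,0,-0.8,0,0,0,1],[0,0,-1,0,0,0,1],[0,0,-1,0,0,0,1],[0,0,-1,0,0,0,1]]'
python3 -m inch '[[0,0,-0.2,0,0,0,1],[0,0,-0.4,0,0,0,1],[0,0,-0.4,0,0,0,1],[0,0,-0.4,0,0,0,1],[0,0,-0.4,0,0,0,1]]'
python3 - <<'E'
from h import *
print(ctrl.get_obs()["grasp_force"],rel([530,-332,224]))
E
```

```text
t: 22.5
ee_pos: [481.1, 79.7, 25.3]
orientation: [3.087, 0.58, 0.005]
ft_force: [0.5, 0.4, 1.2]
width: 88.0
grasp_force: 0.0
t: 23.38
ee_pos: [479.6, 79.3, 23.8]
orientation: [-3.088, -0.578, -0.001]
ft_force: [-1.2, 2.2, 8.1]
width: 55.9
grasp_force: 30.0
t: 24.12
ee_pos: [478.0, 78.9, 171.5]
orientation: [-3.088, -0.579, 0.005]
ft_force: [-0.7, -0.2, -7.3]
width: 55.9
grasp_force: 30.0
t: 24.75
ee_pos: [478.2, 79.0, 231.2]
orientation: [-3.088, -0.579, 0.006]
ft_force: [0.1, -0.1, -7.2]
width: 56.3
grasp_force: 30.0
29.998653412330896 [-0.67091089  2.67867501  0.04815685]
```

```bash
python3 -m inch '[[-0.11,0.44,0,0,0,0,1],[-0.22,0.89,0,0,0,0,1],[-0.22,0.89,0,0,0,0,1],[-0.22,0.89,0,0,0,0,1]]'
python3 -m inch '[[-0.11,0.44,0,0,0,0,1],[-0.22,0.89,0,0,0,0,1],[-0.22,0.89,0,0,0,0,1],[-0.22,0.89,0,0,0,0,1],[-0.22,0.89,0,0,0,0,1],[-0.22,0.89,0,0,0,0,1],[-0.22,0.89,0,0,0,0,1]]'
python3 - <<'E'
from h import *
o=ctrl.get_obs(); im=ctrl.get_image("wrist")[...,::-1].copy(); c=cam("wrist",o)
print(o["ee_pos"],proj(c,[530,-332,165]))
cv2.imwrite("pics/w3.png",im)
E
```

```text
t: 25.25
ee_pos: [496.5, -57.8, 232.2]
orientation: [-3.087, -0.576, 0.003]
ft_force: [-0.5, 0.0, -6.9]
width: 55.9
grasp_force: 30.0
t: 26.12
ee_pos: [514.7, -192.7, 233.3]
orientation: [-3.087, -0.581, -0.0]
ft_force: [-0.5, 0.3, -6.5]
width: 56.1
grasp_force: 30.0
[ 514.69735521 -192.67979056  233.2610771 ] [505.88214446 256.36613981]
```

View pics/w3.png

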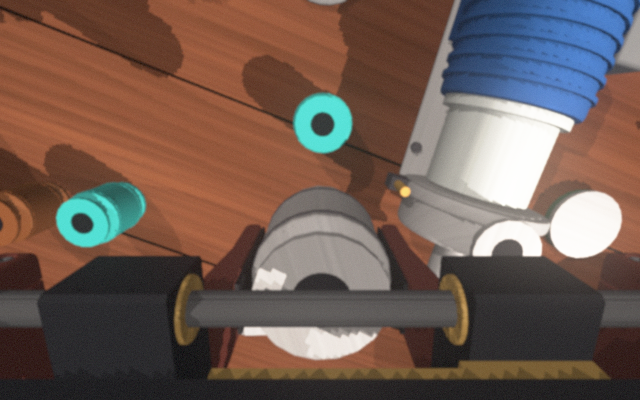

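The outlet flange spans columns 473 to 543 with its top edge at row 221, which puts its centre at about (508,256). The prediction was (506,256), so they agree. Last leg now.

```bash
python3 -m inch '[[-0.1,0.4,0,0,0,0,1],[-0.2,0.75,0,0,0,0,1],[-0.243,0.909,0,0,0,0,1],[-0.243,0.909,0,0,0,0,1],[-0.243,0.909,0,0,0,0,1],[-0.243,0.909,0.05,0,0,0,1],[-0.243,0.909,0.095,0,0,0,1],[-0.243,0.909,0.095,0,0,0,1],[-0.243,0.909,0.095,0,0,0,1],[-0.243,0.909,0.095,0,0,0,1]]'
python3 - <<'E'
from h import *
im=ctrl.get_image("scene")[...,::-1]; a=cv2.resize(im[110:260,140:300],None,fx=2.5,fy=2.5)
im=ctrl.get_image("top")[...,::-1]; b=cv2.resize(im[110:260,340:500],None,fx=2.5,fy=2.5)
cv2.imwrite("pics/f.png",np.hstack([a,b])); o=ctrl.get_obs(); print(o["ee_pos"],o["ft_force"],proj(cam("scene"),[530,-333,165])-[140,110],proj(cam("scene"),[530,-333,195])-[140,110])
E
```

```text
t: 27.42
ee_pos: [530.3, -334.0, 219.2]
orientation: [3.087, 0.579, 0.0]
ft_force: [-0.6, 0.4, -7.6]
width: 56.4
grasp_force: 30.0
[ 530.22143931 -334.03155578  219.17033821] [ 0.56905271  0.33726375 -6.49235608] [82.0297322  44.57467677] [80.56657601 37.74087229]
```

View pics/f.png

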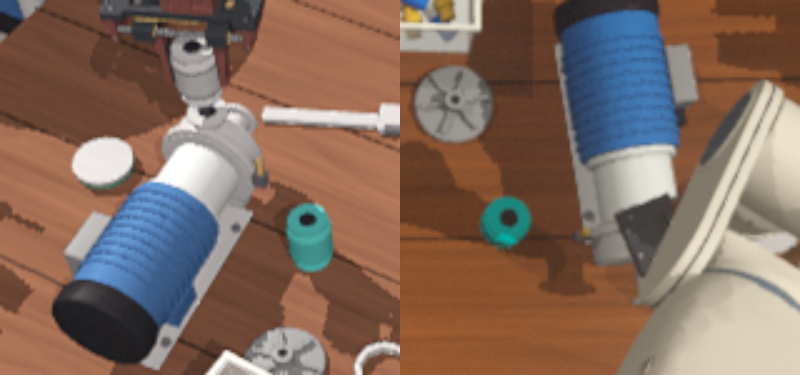

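The valve hangs upright just above the outlet. The bore shows at about (206,111) in the crop against a predicted (205,111), so the position is confirmed.

```bash
python3 -c "
from workcell import ctrl
print(ctrl.close_job())"
```

```text
the job is handed in; nothing more can be done
None
```

I've handed the job in: valve A (about 5.2 N) stands upright in the empty bay, and valve B, the heavier at about 7.2 N, is held upright and centred about 30 mm above the pump outlet; the hand-in gave no verdict.

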